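Nudge a bearing and a cap into their seats in an end plate

TASK

Load the dark steel end plate without picking anything up: with the fingertips, push the ball bearing across the plate's top until it drops into the smaller round recess, and push the plain steel cover cap until it drops into the larger one, in either order. Both must end lying flat on the floor of their recess; never lift them, and leave the bolt, the nut and the other parts standing where they are.

Things in the scene. Friction and masses are not known exactly. Their poses are not given: they have to be found in the camera images.
- end_plate: dark steel end plate fixed to the bench, 170 mm (its x, away from the robot) by 250 mm (its y, to the left), 16 mm thick, with two flat-bottomed round recesses (seats) 8 mm deep in its top, both in its far half (their floors are black; the screws at the corners are flush). Origin at the centre of its underside, on the bench; z up. Its top is 16 mm above the bench, the seat floors 8 mm above it.
- bearing_seat (a point): centre of the mouth of the smaller seat (left one, 40.5 mm diameter, 8 mm deep), at the level of the plate's top face.
- cap_seat (a point): centre of the mouth of the larger seat (right one, 56 mm diameter, 8 mm deep), at the level of the plate's top face.
- bearing: steel ball bearing lying flat, 37 mm diameter, 12 mm thick, 0.06 kg; starts on top of the plate's near half, left or right. It slides on the plate when pushed. Origin at the centre of its underside, z up; seated, it stands 4 mm proud of the plate.
- cap: plain steel cover cap: flat disc 52 mm diameter, 10 mm thick, with a 20 mm wide, 2 mm high boss in the middle of its top, about 0.12 kg; starts on top of the plate's near half, on the other side from the bearing. Origin at the centre of its underside, z up; seated, its rim stands 2 mm proud of the plate.
- bolt: hex bolt, 18 x 16 x 42 mm, standing upright on its head on the plate near the middle of the far edge; origin at the centre of its underside. Bystander: leave it standing.
- nut: hexagon nut, 24 x 28 x 13 mm, lying on the plate near the middle of the near edge; origin at the centre of its underside. Bystander.
- spigot: turned metal spigot, 51 mm across, 46 mm tall, standing on the bench behind the plate; origin at the centre of its underside. Bystander.
- flange_ring: turned flange ring, 62 mm across, 19 mm tall, on the bench behind the plate; origin at the centre of its underside. Bystander (it does not belong in the plate).
- rotor: small motor armature, 85 mm long, 31 mm thick, lying on the bench behind the plate; origin at the centre of its underside. Bystander.
- setting_block: rectangular steel block 18 x 45 x 22 mm on the bench behind the plate, to the right; origin at the centre of its underside. Bystander.
Not all that is in view belongs to the job. Leave any green look-alike of the cap alone.

How it is judged:
By the outcome, as a careful person would: the job done as asked, in the order asked, and still so for the second after the job is handed in, with the robot touching nothing.
It also fails if it takes over 64 s, if anything falls off the work surface, if the arm or the gripper's body presses on something with over 40 N, if the wrist force passes 120 N, or if a joint passes its speed limit or range.

ROBOT

A 6-joint arm with a two-finger parallel gripper is mounted at the origin on a cart in front of the work surface, level with it; the furniture and walls round the work are solid. World frame = base frame: x ahead of the robot, y to its left, z up, the work surface at z = 0. Lengths are in mm, angles in rad, forces in N, time in s.
With the tool pointing down it reaches from about 200 to 875 mm from the base axis. Payload 3.4 kg.
Tool frame: the origin (TCP) lies at the very end of the fingers, on their centre line; the grasp point (between the pads) lies 19 mm behind it; z points along the fingers, y is the direction in which the jaws open and shut (so a half turn about z gives the same grasp; the last joint's range is limited). The gripper opens to 94 mm and grips with 3 to 60 N. Pads are 16 mm wide; open, the fingers measure 119 mm over their backs; the gripper's body (75 mm by 177 mm) begins 78 mm behind the grasp point.
Start: joints at [1.071, 0.276, 1.505, -0, 1.361, -0.121], TCP at [212.658, 534.268, 205.493] pointing down, gripper open.
Joint ranges: [-2.89, 2.89], [-0.75, 2.08], [0.22, 2.7], [-1.18, 4.32], [0.11, 2.71], [-2.7, 2.7]. Speed limits (rad/s): [2.57, 2.57, 3.14, 3.14, 3.14, 3.14].

INTERFACE

Orientations are given as a unit quaternion [w, x, y, z].
In Python, from cell import manip gives the robot as it stands.
- The arm moves only by the shell command python3 -m handwheel 'ROWS' [FORCE]. ROWS is JSON, one flat list of numbers, 5 for each row, row after row: the closure, from 0 (fully open) to 1 (shut), then the shift along the world's x, y, z in m, then the turn about the world's z in degrees. In form: [jaw, tx, ty, tz, yaw, jaw, tx, ty, tz, yaw, ...]. A call has 1 to 12 rows; each row shifts and turns the commanded pose from where the row before left it; what a row does not reach is not made up. A row lasts 1/12 s, in which the tool goes at most 41.7 mm and 7.16 degrees, less where a joint would pass 70% of its speed; a pose out of reach is approached as far as the arm can. A call with a gripper value outside its range is refused whole. The fingers move at their own pace and stop on an object; FORCE is the grip in N (left out, the last holds). Time passes only in rows, so rows that do not move let the fingers close. It gives the time, the measured TCP pose, the force and the opening at its end, in the units of the state.
- manip.read_state(): the state, without advancing time (a new reading comes with each control period).
- manip.grab_frame(name): name is "side" or "top" or "wrist"; returns a dict with "pixels" (400x640x3 uint8, red, green, blue), "mtx" (3x3 intrinsics, pixels), "xyz" and "rotation" of the camera in the world; the wrist camera has in their place "hand_eye" (4x4, takes a point from camera to tool coordinates, whose origin is the TCP and whose axes are the flange's). Camera axes: x right, y up, looking along -z (the intrinsics and any distortion apply to the point x, -y, -z); pixel columns grow to the right and rows downward; lengths in mm; the calibration is good to about 2 mm. A picture is of the moment at which its call begins: read the wrist's pose just before it. There is no depth.
- manip.finish_job(): hands the job in, once; it reports no verdict.
Trained networks look in a picture, given as the dict that the camera call returned (one of the last four; its "shot" number tells which), for a name from the list of things; names that differ only in an ending like _2 or _b are one class to them, and where a whole thing is asked for, a point or a joint stands for the part that bears it (a point fixed in the world has none). Each returns a list of dicts, best first, with "confidence" (0 to 1); they miss things now and then, are a little off and sometimes report something else, mostly with a low value. They report only what shows in the picture. A call takes as long as a camera call. They do not tell look-alikes from the thing itself.
- manip.search_frame(target, picture): "point" ([x, y, z] in mm, in the coordinates of the camera as it stood for that picture, good to about 4 mm: the middle of the surface that is visible of it).
The state is a dict: "time": time; "joints": joint angles; "joint_vel": joint speeds; "joint_efforts": joint torques, N m; "tcp_pos": TCP position; "orientation": TCP orientation; "wrist_force": force on the tool from outside, world axes, zero at the start; "ft_torque": the same for the moment, N m; "opening": finger opening in mm.
Only numpy, scipy, OpenCV 4.12 (cv2) and the standard library are available. Lean on these libraries where they do the work, as an engineer would, in place of code of your own. Each camera call takes 0.05 s, during which the arm holds its last target. There are 200 camera calls.

## Working session

There is one attempt and no reset: what is moved stays moved. The work goes in short steps, Python scripts to look and compute and a shell command to move; the robot and the scene stay as the last step left them, time stands still between calls to the robot, and variables do not carry over. Pictures are saved under pics/ and viewed, about 8 in all and at most 12, crops included, and the job is handed in when it is done.

```bash
mkdir -p pics; cat > h.py <<'E'
import numpy as np, cv2
from cell import manip
def world(f,p): return np.array(f["rotation"])@np.array(p)+np.array(f["xyz"])
def ray(f,u,v,z):
    K=np.array(f["mtx"]); d=np.linalg.solve(K,[u,v,1.0]); d=np.array(f["rotation"])@[d[0],-d[1],-d[2]]
    c=np.array(f["xyz"]); return c+d*(z-c[2])/d[2]
def proj(f,P):
    q=np.array(f["rotation"]).T@(np.array(P,float)-np.array(f["xyz"])); q=np.array(f["mtx"])@[q[0],-q[1],-q[2]]; return q[:2]/q[2]
def save(f,n): cv2.imwrite("pics/"+n,cv2.cvtColor(f["pixels"],cv2.COLOR_RGB2BGR))
E
python3 - <<'E'
from h import *
f=manip.grab_frame("top"); save(f,"top0.png"); print({k:(np.shape(v) if k=="pixels" else v) for k,v in f.items()})
for n in ["end_plate","bearing","cap","bolt","nut","spigot","flange_ring","setting_block"]:
    for r in manip.search_frame(n,f)[:3]:
        w=world(f,r["point"]); print(n,round(r["confidence"],2),w.round(1),proj(f,w).round(0))
s=manip.read_state(); print(s["tcp_pos"],s["orientation"],s["time"])
E
```

```text
{'pixels': (400, 640, 3), 'mtx': array([[391.451233  ,   0.        , 320.87758304],
       [  0.        , 391.451233  , 195.99214559],
       [  0.        ,   0.        ,   1.        ]]), 'xyz': array([ 501.06266904, -147.78343878,  966.96761855]), 'rotation': array([ 0.71110635,  0.03953181, -0.02196305, -0.70162855]), 'shot': 1}Traceback (most recent call last):
  File "<stdin>", line 5, in <module>
  File "h.py", line 3, in world
    def world(f,p): return np.array(f["rotation"])@np.array(p)+np.array(f["xyz"])
                           ~~~~~~~~~~~~~~~~~~~~~~~^~~~~~~~~~~~
ValueError: matmul: Input operand 1 has a mismatch in its core dimension 0, with gufunc signature (n?,k),(k,m?)->(n?,m?) (size 3 is different from 4)
```

View pics/top0.png

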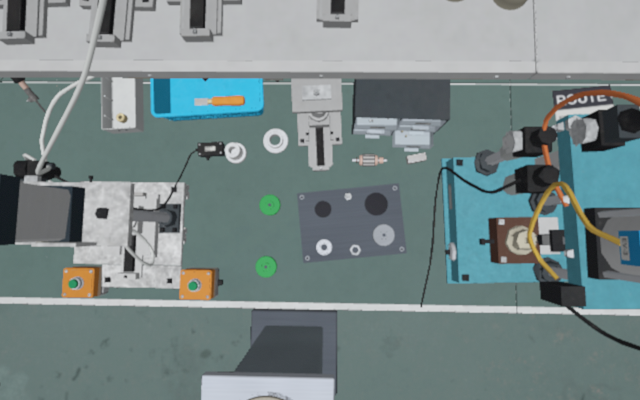

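The top view shows the plate around (352,222). The bearing is at about (324,247) and the steel cap at about (384,235). The seats are at (323,209) and (376,204), and the nut is at (355,250). The green discs at (270,205) and (265,267) are off the plate and are decoys.

```bash
sed -i 's/^from cell.*/&\nfrom scipy.spatial.transform import Rotation as Ro\ndef R(f): return Ro.from_quat(f["rotation"],scalar_first=True).as_matrix()/; s/np.array(f\["rotation"\])/R(f)/g' h.py
python3 - <<'E'
from h import *
f=manip.grab_frame("top"); g=manip.grab_frame("side"); save(g,"side0.png"); 
for F in (f,g):
  for n in ["end_plate","bearing","cap","bolt","nut","spigot","flange_ring","setting_block"]:
    for r in manip.search_frame(n,F)[:3]:
        w=world(F,r["point"]); print(n,round(r["confidence"],2),w.round(1),proj(F,w).round(0))
for n,u,v,z in [("b",324,247,28),("c",384,235,26),("bs",323,209,8),("cs",376,204,8),("nut",355,250,29)]+[("corner",*c,16) for c in ((298,194),(399,184),(406,251),(304,263))]: print(n,ray(f,u,v,z).round(1))
s=manip.read_state(); print(s["tcp_pos"],s["orientation"],s["time"])
c=cv2.resize(f["pixels"][170:280,285:425],None,fx=5,fy=5,interpolation=cv2.INTER_CUBIC); f["pixels"]=c; save(f,"top0c.png")
E
```

```text
end_plate 0.67 [ 525.3 -197.4   15.8] [351. 220.]
bearing 0.7 [ 464.  -131.5   26.3] [323. 246.]
cap 0.9 [ 497.2 -274.8   21.6] [383. 233.]
cap 0.72 [413.9  10.3  10.3] [265. 265.]
bolt 0.4 [ 579.4 -186.8   37.2] [347. 197.]
nut 0.63 [ 459.7 -206.3   29.8] [355. 248.]
spigot 0.66 [689.2  83.9  31. ] [236. 151.]
spigot 0.49 [725.5  -7.1   6.9] [275. 139.]
flange_ring 0.72 [723.3  -5.2   4.4] [275. 140.]
setting_block 0.53 [ 680.1 -349.1   18. ] [414. 158.]
end_plate 0.81 [ 519.1 -217.2   17.8] [311. 238.]
bearing 0.49 [ 461.8 -137.6   25.9] [265. 222.]
cap 0.93 [ 493.9 -278.6   20.8] [317. 262.]
cap 0.82 [557.5  -2.3  11.4] [274. 177.]
cap 0.73 [409.5   2.7   9.1] [214. 199.]
nut 0.73 [ 455.8 -212.3   24.4] [281. 247.]
spigot 0.83 [687.   79.3  27.6] [303. 138.]
spigot 0.48 [ 495.1 -281.2   23.7] [318. 262.]
flange_ring 0.56 [ 531.3 -215.6   16.7] [315. 236.]
flange_ring 0.54 [717.9 -24.6   7.9] [337. 162.]
b [ 461. -133.   28.]
c [ 491.5 -275.6   26. ]
bs [ 552.6 -129.     8. ]
cs [ 566.6 -258.5    8. ]
nut [ 455.1 -206.7   29. ]
corner [588.1 -67.5  16. ]
corner [ 615.5 -313.3   16. ]
corner [ 454.  -329.5   16. ]
corner [421.5 -85.3  16. ]
[212.65064259 534.26896003 205.51405843] [3.41067259e-05 1.88249028e-01 9.82121326e-01 5.75735831e-05] 1.0
```

View pics/top0c.png

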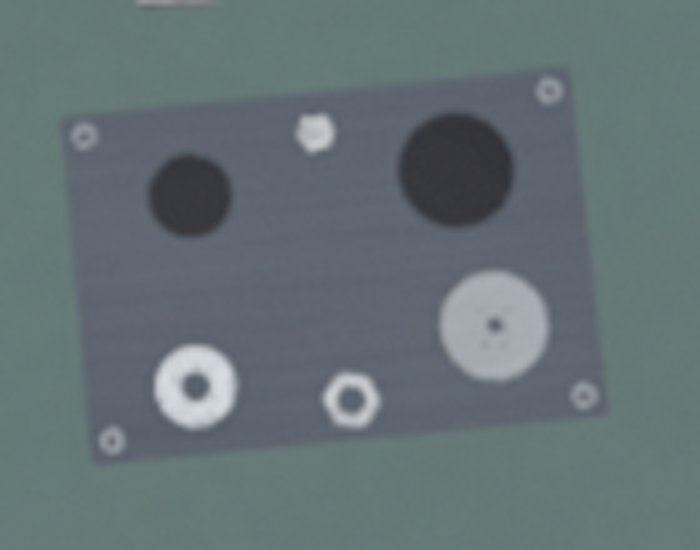

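View pics/side0.png

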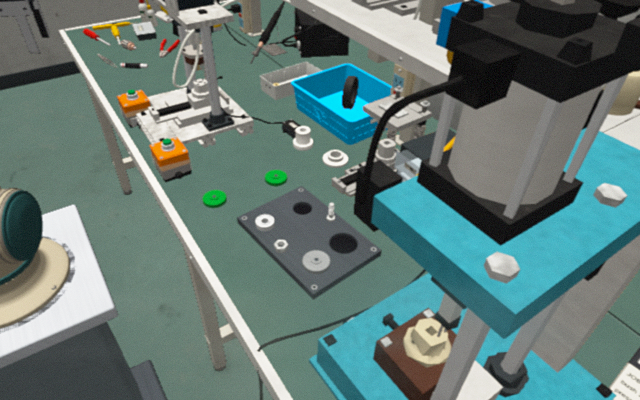

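```bash
python3 - <<'E'
from h import *
f=manip.grab_frame("top"); g=manip.grab_frame("side")
for uv in [(205,12),(180,15),(217,122)]:
  for z in (20,60,100,150,200,300,400):
    p=ray(g,*uv,z); print(uv,z,p.round(0),proj(f,p).round(0))
for n,u,v,z in [("b",323.8,246.9,28),("c",383.4,234.8,26),("bolt",347.8,196,58),("nut",355,249.6,29)]: print(n,ray(f,u,v,z).round(1))
# seats: visible black = floor seen through mouth; blend of mouth (z16) and floor (z8)
for n,u,v in [("bs",322.6,208.8),("cs",375.8,203.6)]: print(n,ray(f,u,v,16).round(1),ray(f,u,v,8).round(1))
a=f["pixels"][60:300,0:200]; f["pixels"]=cv2.resize(a,None,fx=3,fy=3,interpolation=cv2.INTER_CUBIC)[:600]; save(f,"topL.png")
E
```

```text
(205, 12) 20 [ 840. 1068.   20.] [-142.   91.]
(205, 12) 60 [798. 955.  60.] [-119.  102.]
(205, 12) 100 [757. 842. 100.] [-94. 114.]
(205, 12) 150 [705. 702. 150.] [-58. 131.]
(205, 12) 200 [653. 561. 200.] [-18. 150.]
(205, 12) 300 [549. 280. 300.] [ 84. 199.]
(205, 12) 400 [445.  -2. 400.] [228. 268.]
(180, 15) 20 [ 742. 1085.   20.] [-153.  128.]
(180, 15) 60 [706. 971.  60.] [-130.  139.]
(180, 15) 100 [671. 857. 100.] [-104.  150.]
(180, 15) 150 [626. 715. 150.] [-68. 166.]
(180, 15) 200 [582. 573. 200.] [-27. 185.]
(180, 15) 300 [493. 289. 300.] [ 77. 231.]
(180, 15) 400 [405.   5. 400.] [223. 296.]
(217, 122) 20 [539. 273.  20.] [158. 212.]
(217, 122) 60 [516. 210.  60.] [177. 222.]
(217, 122) 100 [493. 147. 100.] [198. 232.]
(217, 122) 150 [464.  68. 150.] [227. 246.]
(217, 122) 200 [436. -11. 200.] [260. 263.]
(217, 122) 300 [ 379. -169.  300.] [342. 304.]
(217, 122) 400 [ 322. -327.  400.] [457. 361.]
b [ 461.2 -132.6   28. ]
c [ 492.  -274.2   26. ]
bolt [ 581.  -187.3   58. ]
nut [ 456.1 -206.7   29. ]
bs [ 552.6 -128.2   16. ] [ 553.1 -128.     8. ]
cs [ 567.  -257.1   16. ] [ 567.5 -258.     8. ]
```

View pics/topL.png

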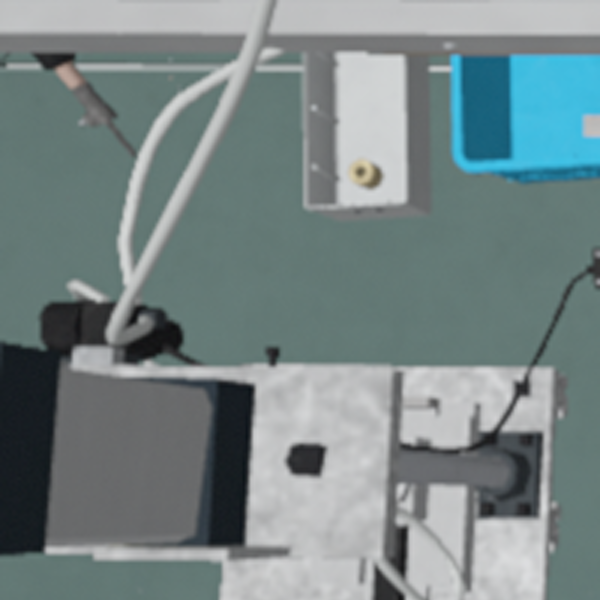

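The machine at left has a tall head around x > 430, so I'll swing round close to the robot at x of about 250.

```bash
python3 -m handwheel '[0.3,0.003,-0.035,0,2, 0.766,0.003,-0.035,0,2, 0.766,0.003,-0.035,0,2, 0.766,0.003,-0.035,0,2, 0.766,0.003,-0.035,0,2, 0.766,0.003,-0.035,0,2, 0.766,0.003,-0.035,0,2, 0.766,0.003,-0.035,0,2, 0.766,0.003,-0.035,0,2, 0.766,0.003,-0.035,0,2, 0.766,0.003,-0.035,0,2, 0.766,0.003,-0.035,0,2.5]'
```

```text
time: 2.1
tcp_pos: [248.3, 112.9, 205.8]
orientation: [0.001, -0.026, 1.0, 0.0]
wrist_force: [0.6, -0.2, 0.5]
opening: 22.3
```

```bash
python3 -m handwheel '[0.766,0.019,-0.0275,0,0, 0.766,0.019,-0.0275,0,0, 0.766,0.019,-0.0275,-0.01,0, 0.766,0.019,-0.0275,-0.01,0, 0.766,0.019,-0.0275,-0.01,0, 0.766,0.019,-0.0275,-0.01,0, 0.766,0.019,-0.0275,-0.01,0, 0.766,0.019,-0.0275,-0.01,0, 0.766,0.019,-0.0275,-0.02,0, 0.766,0,0,-0.03,0, 0.766,0,0,-0.03,0, 0.766,0,0,0,0]'
python3 - <<'E'
from h import *
s=manip.read_state(); w=manip.grab_frame("wrist"); save(w,"w1.png"); print(s["tcp_pos"],s["orientation"],s["opening"])
f=manip.grab_frame("top")
# wrist estimates
q=Ro.from_quat(s["orientation"],scalar_first=True).as_matrix(); H=np.array(w["hand_eye"])
for n in ["bearing","cap","nut"]:
  for r in manip.search_frame(n,w)[:2]:
    p=H@np.append(r["point"],1); print(n,r["confidence"],(q@p[:3]+s["tcp_pos"]).round(1))
print(H.round(2).tolist(), np.array(w["mtx"]).round(1).tolist())
E
```

```text
time: 3.1
tcp_pos: [415.9, -131.9, 61.2]
orientation: [-0.005, -0.024, 1.0, 0.003]
wrist_force: [0.2, 1.4, 0.9]
opening: 22.2
[ 415.87622433 -131.90442487   61.19581543] [-0.00470173 -0.02372895  0.99970398  0.00260292] 22.195644365913786
bearing 0.62 [ 449.4 -129.5   23.8]
cap 0.9 [407.2   8.8   9.7]
cap 0.76 [545.5  21.6   8.7]
nut 0.53 [ 446.4 -203.7   26.8]
[[-0.0, 0.97, 0.24, 69.14], [1.0, -0.0, 0.0, -0.21], [0.0, 0.24, -0.97, -179.01], [0.0, 0.0, 0.0, 1.0]] [[301.6, 0.0, 319.3], [0.0, 301.6, 199.1], [0.0, 0.0, 1.0]]
```

View pics/w1.png

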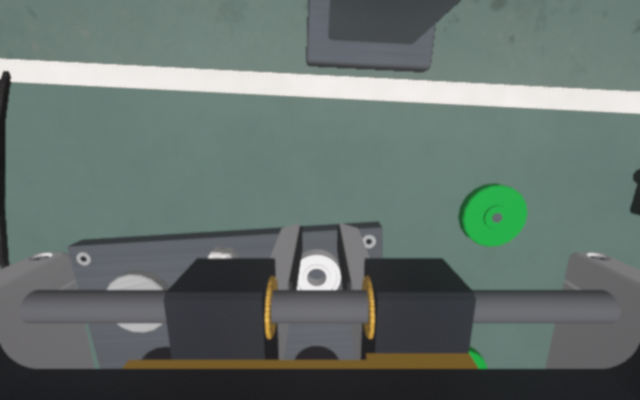

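The wrist view shows the bearing at about (317,276) between the two fingers, with its seat straight beyond it at about (317,352). I'll shift 2 mm to the right and go down.

```bash
python3 -m handwheel '[0.766,0,-0.0015,-0.014,0, 0.766,0,-0.001,-0.014,0, 0.766,0,0,-0.011,0, 0.766,0,0,0,0, 0.766,0,0,0,0]'
python3 - <<'E'
from h import *
s=manip.read_state(); w=manip.grab_frame("wrist"); print(s["tcp_pos"],s["orientation"],s["wrist_force"])
q=Ro.from_quat(s["orientation"],scalar_first=True).as_matrix(); H=np.array(w["hand_eye"])
w2=dict(w); w2["rotation"]=Ro.from_matrix(q@H[:3,:3]).as_quat(scalar_first=True); w2["xyz"]=q@H[:3,3]+s["tcp_pos"]
np.set_printoptions(suppress=True)
for n,p in [("b",(461.2,-132.6,28)),("seat",(552.8,-128.1,16))]: print(n,proj(w2,p).round(1))
f=dict(w); f["pixels"]=cv2.resize(w["pixels"][200:400,220:420],None,fx=3,fy=3,interpolation=cv2.INTER_CUBIC); save(f,"w2.png")
E
```

```text
time: 3.77
tcp_pos: [420.4, -135.8, 27.6]
orientation: [0.001, -0.025, 1.0, -0.0]
wrist_force: [1.0, -0.8, 0.2]
opening: 22.0
[ 420.35588999 -135.8285527    27.61618986] [ 8.31006666e-04 -2.46299265e-02  9.99696217e-01 -3.86652196e-04] [ 0.96389184 -0.75104295  0.18608826]
b [321.7 296.5]
seat [321.3 393.9]
```

View pics/w2.png

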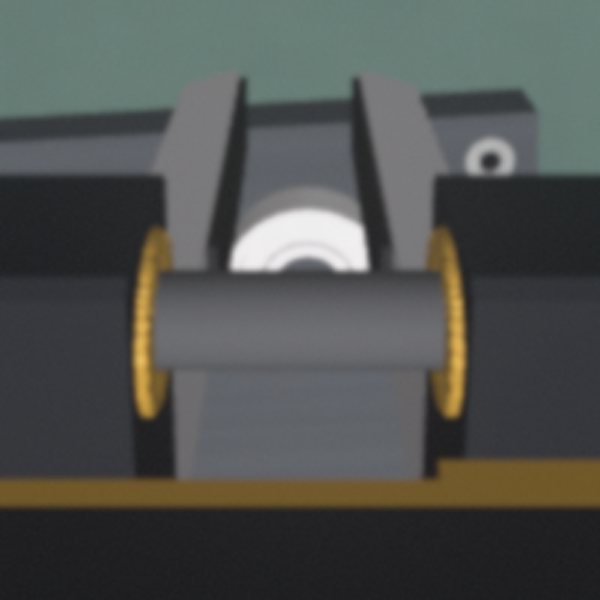

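```bash
python3 -m handwheel '[0.766,0,0.001,-0.005,0, 0.766,0,0,-0.0025,0, 0.766,0,0,0,0, 0.766,0,0,0,0]'
```

```text
time: 4.15
tcp_pos: [419.7, -134.7, 19.1]
orientation: [0.0, -0.024, 1.0, 0.0]
wrist_force: [0.1, 0.2, -0.2]
opening: 22.1
```

```bash
python3 -m handwheel '[0.766,0.008,0.0004,0,0, 0.766,0.008,0.0004,0,0, 0.766,0.008,0.0004,0,0, 0.766,0.007,0.0004,0,0, 0.766,0.007,0.0004,0,0, 0.766,0.007,0.0004,0,0, 0.766,0.007,0.0003,0,0, 0.766,0.007,0.0003,0,0, 0.766,0.007,0.0003,0,0, 0.766,0.007,0.0003,0,0, 0.766,0.007,0.0003,0,0, 0.766,0,0,0,0]'
cat >> h.py <<'E'
def wrist():
    s=manip.read_state(); w=manip.grab_frame("wrist"); q=Ro.from_quat(s["orientation"],scalar_first=True).as_matrix(); H=np.array(w["hand_eye"])
    w["rotation"]=Ro.from_matrix(q@H[:3,:3]).as_quat(scalar_first=True); w["xyz"]=q@H[:3,3]+s["tcp_pos"]; return s,w
E
python3 - <<'E'
from h import *
s,w=wrist(); g=manip.grab_frame("side")
print(s["tcp_pos"].round(1),s["wrist_force"].round(1),proj(w,(552.8,-128.1,16)))
for r in manip.search_frame("bearing",g)[:2]: print(world(g,r["point"]).round(1),r["confidence"])
a=cv2.resize(w["pixels"][180:400,220:420],None,fx=2,fy=2,interpolation=cv2.INTER_CUBIC)
u,v=proj(g,(540,-128,16)).astype(int); b=cv2.resize(g["pixels"][v-45:v+65,u-50:u+50],None,fx=4,fy=4,interpolation=cv2.INTER_CUBIC)
save({"pixels":np.hstack([a,b])},"p3.png")
E
```

```text
time: 5.15
tcp_pos: [501.9, -131.2, 19.1]
orientation: [0.001, -0.025, 1.0, -0.0]
wrist_force: [-0.3, -0.4, -0.8]
opening: 22.0
[ 501.9 -131.2   19.1] [-0.3 -0.4 -0.8] [320.65591603 306.80045284]
[ 489.  -280.6   21.7] 0.69
[ 533.6 -143.6   22.4] 0.39
```

View pics/p3.png

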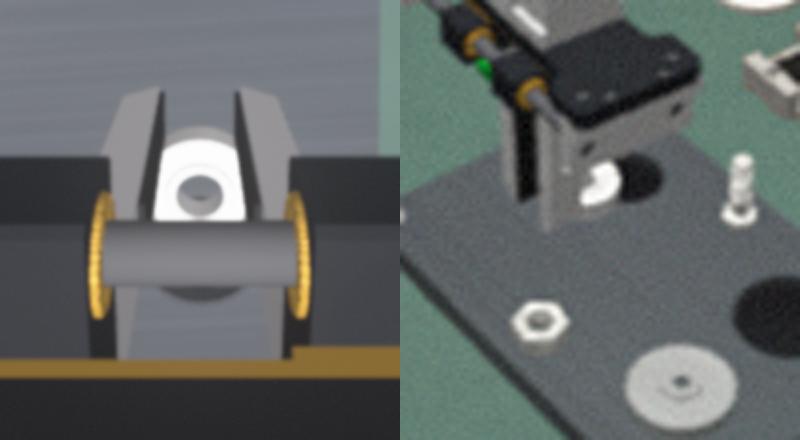

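Left panel: the bearing (column about 320) is centred between the fingers and on line with the seat (about 321). The side panel shows it entering the seat. I'll continue slowly.

```bash
python3 -m handwheel '[0.766,0.004,0.0004,0,0, 0.766,0.004,0.0004,0,0, 0.766,0.004,0.0003,0,0, 0.766,0.004,0.0002,0,0, 0.766,0.004,0.0002,0,0, 0.766,0.004,0.0002,0,0, 0.766,0.002,0.0001,0,0, 0.766,0.001,0,0,0, 0.766,0,0,0,0]'
cat > look.py <<'E'
from h import *
import sys
n,x,y=sys.argv[1],float(sys.argv[2]),float(sys.argv[3])
s,w=wrist(); g=manip.grab_frame("side")
print(s["tcp_pos"].round(1),s["wrist_force"].round(1),proj(w,(x,y,16)).round(1))
a=cv2.resize(w["pixels"][180:400,220:420],None,fx=2,fy=2,interpolation=cv2.INTER_CUBIC)
u,v=proj(g,(x,y,16)).astype(int); b=cv2.resize(g["pixels"][v-55:v+55,u-50:u+50],None,fx=4,fy=4,interpolation=cv2.INTER_CUBIC)
save({"pixels":np.hstack([a,b])},n)
E
python3 look.py p4.png 552.8 -128.1
```

```text
time: 6.05
tcp_pos: [527.0, -129.1, 19.0]
orientation: [0.0, -0.024, 1.0, 0.0]
wrist_force: [-0.4, 0.6, 0.1]
opening: 22.0
[ 527.  -129.1   19. ] [-0.4  0.6  0.1] [319.4 273.2]
```

View pics/p4.png

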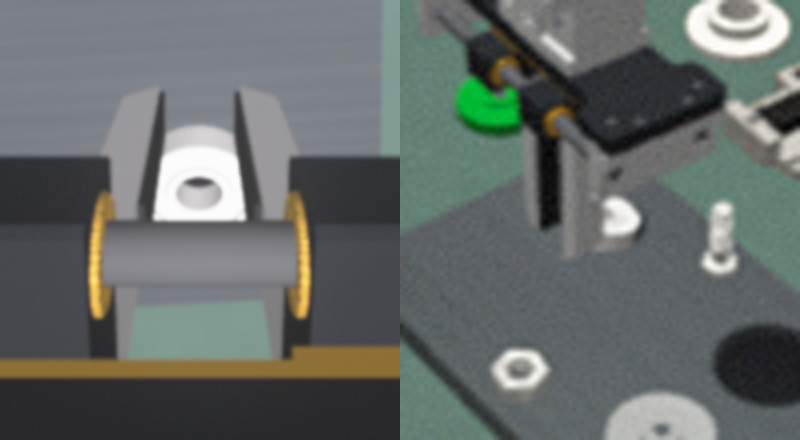

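The bearing has tipped its leading edge into the seat, so a few more millimetres.

```bash
python3 -m handwheel '[0.766,0.002,0.0001,0,0, 0.766,0.002,0.0001,0,0, 0.766,0.001,0,0,0, 0.766,0,0,0,0]'; python3 look.py p5.png 552.8 -128.1
```

```text
time: 6.48
tcp_pos: [531.9, -128.9, 19.0]
orientation: [0.0, -0.024, 1.0, 0.0]
wrist_force: [0.9, 0.9, 0.5]
opening: 22.0
[ 531.9 -128.9   19. ] [0.9 0.9 0.5] [319.5 266.4]
```

View pics/p5.png

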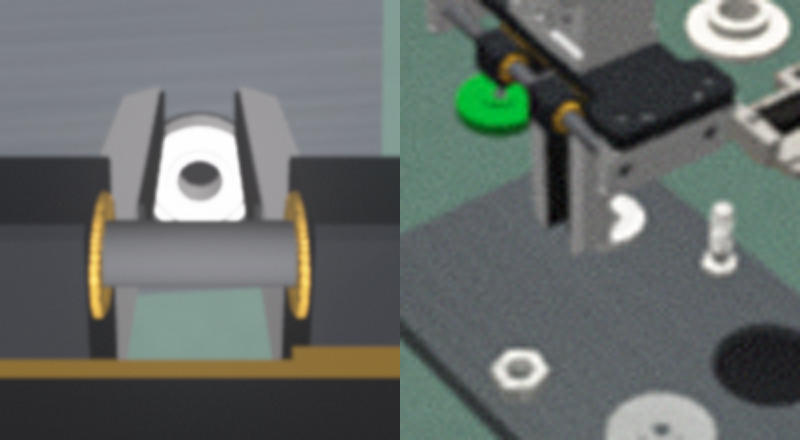

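The bearing now looks flat and down. I'll back off, rise, and move behind the cap with a wider opening and a heading of about 12.5°.

```bash
python3 -m handwheel '[0.766,-0.015,-0.0007,0,0, 0.766,-0.015,-0.0007,0,0, 0.766,0,0,0.03,0, 0.766,0,0,0.03,0, 0.64,-0.011,-0.031,0,2, 0.64,-0.011,-0.031,0,2, 0.64,-0.011,-0.031,0,2, 0.64,-0.011,-0.031,0,2, 0.64,-0.011,-0.031,0,1.8, 0.64,0,0,0,0, 0.64,0,0,0,0, 0.64,0,0,0,0]'
python3 - <<'E'
from h import *
s,w=wrist(); print(s["tcp_pos"].round(1),s["orientation"].round(4),s["opening"])
f=manip.grab_frame("top"); g=manip.grab_frame("side")
for F,l in ((f,"top"),(g,"side")):
  for n in ("bearing","cap"):
    for r in manip.search_frame(n,F)[:3]:
      p=world(F,r["point"]); print(l,n,round(r["confidence"],2),p.round(1),proj(F,p).round(0))
print(proj(w,(492,-274.2,26)).round(1),proj(w,(567.2,-257.5,16)).round(1))
a=cv2.resize(w["pixels"][200:400,220:420],None,fx=2,fy=2,interpolation=cv2.INTER_CUBIC)
u,v=proj(g,(552.8,-128.1,16)).astype(int); b=cv2.resize(g["pixels"][v-25:v+25,u-25:u+25],None,fx=8,fy=8,interpolation=cv2.INTER_CUBIC)
save({"pixels":np.hstack([a,b])},"p6.png")
u,v=proj(f,(552.8,-128.1,16)).astype(int); c=f["pixels"][v-14:v+15,u-14:u+15]; m=(c.min(2)>150).astype(np.uint8)
n,l,st,ce=cv2.connectedComponentsWithStats(m); print(st,ce+[u-14,v-14], (u,v))
E
```

```text
time: 7.58
tcp_pos: [446.5, -284.8, 78.8]
orientation: [-0.0, -0.109, 0.994, 0.001]
wrist_force: [-0.2, -0.2, -0.3]
opening: 33.7
[ 446.5 -284.8   78.8] [-0.000e+00 -1.091e-01  9.940e-01  6.000e-04] 33.73479989631316
top bearing 0.45 [ 554.5 -126.5   15.7] [322. 208.]
top bearing 0.2 [687.8  88.8  30.5] [234. 152.]
top cap 0.94 [ 494.1 -277.2   22.7] [384. 234.]
top cap 0.67 [413.   10.6   7.9] [265. 266.]
top cap 0.54 [ 5.65e+02 -3.00e-01  5.30e+00] [271. 203.]
side cap 0.85 [411.8  -1.4   8.5] [216. 199.]
side cap 0.61 [ 494.6 -284.5   21.9] [319. 264.]
[320.1 267.8] [320.  338.8]
[[  0   0  29  29 673]
 [  7   7  16  15 168]] [[321.89153046 208.01337296]
 [322.43452381 207.94642857]] (np.int64(322), np.int64(208))
```

View pics/p6.png

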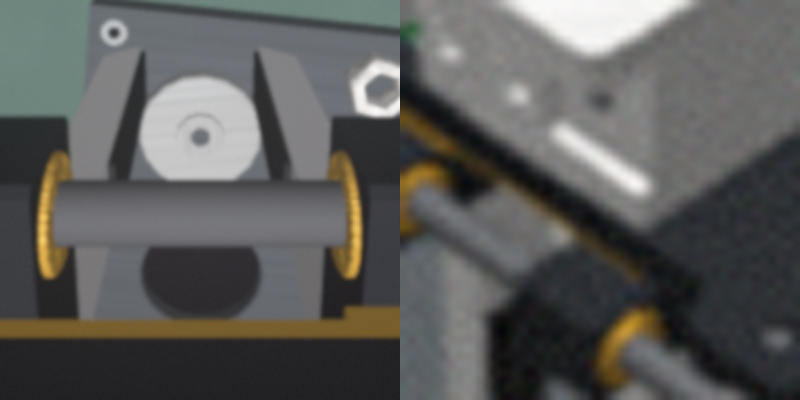

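The cap is at column 320 and its seat at 320.5, so both lie on the push axis. The top view puts the bearing inside its seat. Going down now.

```bash
python3 -m handwheel '[0.64,0,0,-0.02,0, 0.64,0,0,-0.02,0, 0.64,0,0,-0.012,0, 0.64,0,0,-0.005,0, 0.64,0,0,0,0, 0.64,0,0,0,0]'
```

```text
time: 8.43
tcp_pos: [447.0, -285.2, 22.2]
orientation: [0.0, -0.11, 0.994, -0.0]
wrist_force: [-0.3, 0.0, 0.6]
opening: 34.0
```

```bash
python3 -m handwheel '[0.64,0,0.0006,-0.0031,0, 0.64,0,0,0,0, 0.64,0.007,0.00155,0,0, 0.64,0.007,0.00155,0,0, 0.64,0.007,0.00155,0,0, 0.64,0.007,0.00155,0,0, 0.64,0.007,0.00155,0,0, 0.64,0.007,0.00155,0,0, 0.64,0.007,0.00155,0,0, 0.64,0.007,0.00155,0,0, 0.64,0.007,0.00155,0,0, 0.64,0,0,0,0]'
python3 -m handwheel '[0.64,0.004,0.0009,0,0, 0.64,0.004,0.0009,0,0, 0.64,0.004,0.0009,0,0, 0.64,0.004,0.0009,0,0, 0.64,0.004,0.0009,0,0, 0.64,0.003,0.0007,0,0, 0.64,0.003,0.0007,0,0, 0.64,0,0,0,0]'; python3 look.py p7.png 567.2 -257.5
```

```text
time: 9.43
tcp_pos: [511.7, -270.5, 18.9]
orientation: [0.001, -0.11, 0.994, -0.0]
wrist_force: [0.8, -1.5, 0.8]
opening: 33.9
time: 10.1
tcp_pos: [536.7, -264.7, 18.9]
orientation: [0.001, -0.11, 0.994, -0.0]
wrist_force: [0.5, -0.6, 0.1]
opening: 33.6
[ 536.7 -264.7   18.9] [ 0.5 -0.6  0.1] [320.3 281. ]
```

View pics/p7.png

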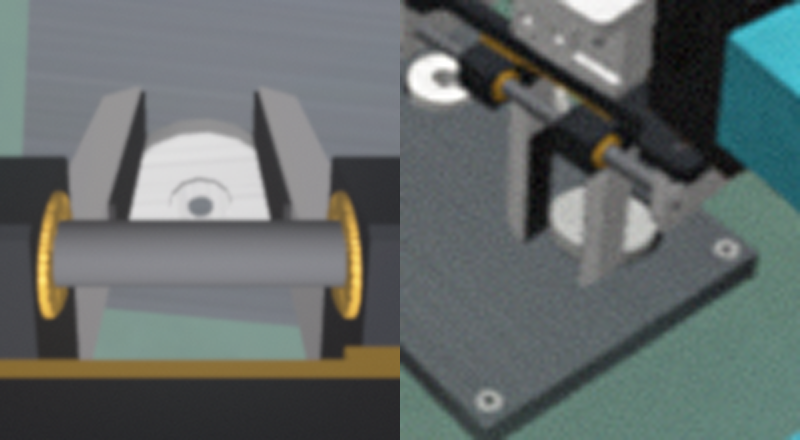

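The cap is nearly in, and the bearing in the right panel sits flat in its seat. Another 7 mm; the fingertips at z = 19 clear the seated rim at 18.

```bash
python3 -m handwheel '[0.64,0.002,0.0004,0,0, 0.64,0.002,0.0004,0,0, 0.64,0.002,0.0004,0,0, 0.64,0.001,0.0002,0,0, 0.64,0,0,0,0, 0.64,0,0,0,0]'
python3 -m handwheel '[0.64,-0.015,-0.0033,0,0, 0.64,-0.015,-0.0033,0,0, 0.64,0,0,0.03,0, 0.64,0,0,0.03,0, 0.64,-0.03,0.0,0.03,0, 0.64,-0.035,0,0.03,0, 0.64,-0.035,0,0.03,0, 0.64,-0.035,0,0.02,0, 0.64,-0.03,0,0,0, 0.64,-0.03,0,0,0, 0.64,0,0,0,0]'
python3 - <<'E'
from h import *
f=manip.grab_frame("top"); g=manip.grab_frame("side")
def crop(F,x,y,h,k,W,):
    u,v=proj(F,(x,y,16)).round().astype(int); return cv2.resize(F["pixels"][v-h:v+h,u-h:u+h],(W,W),interpolation=cv2.INTER_CUBIC)
B=(552.8,-128.1);C=(567.2,-257.5)
L=np.vstack([crop(f,*B,18,0,250),crop(f,*C,18,0,250)]); M=np.vstack([crop(g,*B,22,0,250),crop(g,*C,22,0,250)])
u,v=proj(g,(530,-200,16)).round().astype(int); S=cv2.resize(g["pixels"][v-80:v+90,u-75:u+25+0],(294,500),interpolation=cv2.INTER_CUBIC)
save({"pixels":np.hstack([L,M,S])},"p8.png")
for F,l in ((f,"top"),(g,"side")):
  for n in ("bearing","cap","bolt","nut"):
    for r in manip.search_frame(n,F)[:1]:
      p=world(F,r["point"]); print(l,n,round(r["confidence"],2),p.round(1),proj(F,p).round(0))
E
```

```text
time: 10.7
tcp_pos: [542.8, -263.4, 18.9]
orientation: [0.0, -0.11, 0.994, 0.0]
wrist_force: [-0.4, 0.6, 0.2]
opening: 34.1
time: 11.62
tcp_pos: [320.2, -268.6, 183.1]
orientation: [-0.001, -0.108, 0.994, 0.0]
wrist_force: [-0.3, 0.2, -0.3]
opening: 34.1
top bearing 0.67 [ 559.2 -129.9   20. ] [323. 206.]
top cap 0.92 [564.4   1.3   9.1] [270. 203.]
top bolt 0.55 [ 579.8 -186.3   36.7] [347. 197.]
top nut 0.45 [ 457.5 -205.2   28. ] [354. 249.]
side bearing 0.62 [ 556.5 -131.6   15.3] [304. 208.]
side cap 0.78 [ 564.5 -262.8   13.2] [343. 245.]
side bolt 0.47 [ 583.3 -193.8   30.8] [331. 215.]
side nut 0.42 [ 456.  -217.3   25.2] [283. 248.]
```

View pics/p8.png

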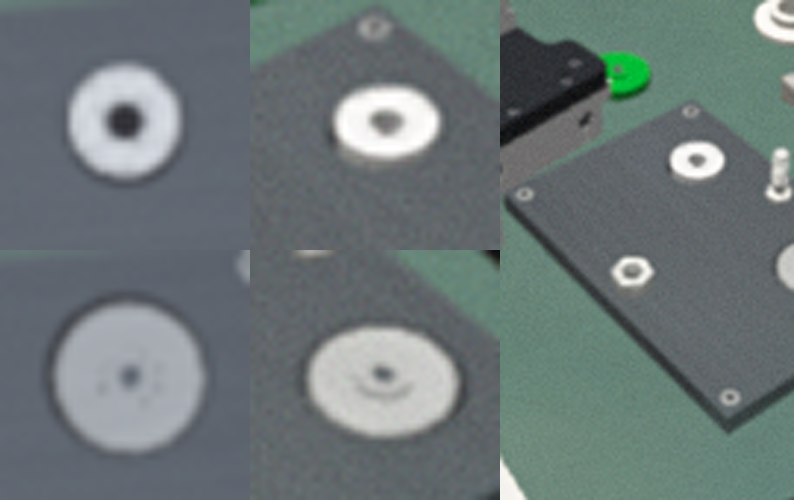

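The cap sits low with only a thin dark gap around it. The bearing looks seated, but I want a numeric check of its height and tilt: fit its top-face outline in both cameras and compare with its start.

```bash
python3 - <<'E'
from h import *
from scipy.optimize import least_squares
f=manip.grab_frame("top"); g=manip.grab_frame("side")
old=[cv2.cvtColor(cv2.imread("pics/"+n),cv2.COLOR_BGR2RGB) for n in ("top0.png","side0.png")]
def edge(F,img,c,Rr,thr):
    u,v=proj(F,c).round().astype(int); h=22; k=6
    a=cv2.resize(img[v-h:v+h,u-h:u+h],None,fx=k,fy=k,interpolation=cv2.INTER_CUBIC).max(2)
    m=(a>thr).astype(np.uint8); n,l,st,ce=cv2.connectedComponentsWithStats(m)
    i=min((j for j in range(1,n) if st[j,4]>800),key=lambda j:np.hypot(*(ce[j]-h*k)))
    cs=max(cv2.findContours((l==i).astype(np.uint8),cv2.RETR_EXTERNAL,cv2.CHAIN_APPROX_NONE)[0],key=len)
    hull=cv2.convexHull(cs); (x,y),ax,an=cv2.fitEllipse(cs)
    return np.array([u-h+(x+.5)/k-.5,v-h+(y+.5)/k-.5]),np.array(ax)/k,an
def model(F,c,Rr,n=np.array([0,0,1.])):
    a=np.cross(n,[0,1,0]);a/=np.linalg.norm(a);b=np.cross(n,a)
    P=[proj(F,np.array(c)+Rr*(a*np.cos(t)+b*np.sin(t))) for t in np.linspace(0,6.28,60)]
    e=cv2.fitEllipse(np.array(P,np.float32)); return np.array(e[0]),np.array(e[1]),e[2]
sh=lambda e:(e[0].round(1),e[1].round(2),round(e[2]))
for nm,Rr,thr,o,nw,zo,zn in [("bearing",18.5,175,(461.2,-132.6),(553.5,-128),28,20),("cap",26,145,(492,-274.2),(568,-257.5),26,18)]:
  for lab,xy,z,imgs in (("start",o,zo,old),("now",nw,zn,(f["pixels"],g["pixels"]))):
    E=[edge(F,i,(*xy,z),Rr,thr) for F,i in zip((f,g),imgs)]
    r=least_squares(lambda p:np.r_[proj(f,p)-E[0][0],proj(g,p)-E[1][0]],[*xy,z])
    print(nm,lab,"triang",r.x.round(1),"res",r.fun.round(1))
    for F,e,l in zip((f,g),E,"ts"): print("  ",l,"meas",*sh(e),"flat",*sh(model(F,r.x,Rr)),"tilt12x",*sh(model(F,r.x,Rr,np.array([.21,0,.98]))))
E
```

```text
bearing start triang [ 462.  -132.3   26.1] res [ 0.1 -0.2 -0.2  0. ]
   t meas [323.6 246.8] [15.57 15.71] 16 flat [323.7 246.6] [15.5  15.62] 174 tilt12x [323.7 246.6] [15.41 15.54] 85
   s meas [264.4 220.5] [13.06 19.12] 85 flat [264.1 220.6] [12.59 18.44] 86 tilt12x [264.1 220.6] [11.13 18.44] 99
bearing now triang [ 555.4 -128.    18. ] res [ 0.1 -0.2 -0.2  0. ]
   t meas [322.4 207.9] [15.07 15.25] 97 flat [322.5 207.6] [15.22 15.24] 67 tilt12x [322.5 207.7] [14.7  15.28] 87
   s meas [302.6 206.1] [12.37 18.21] 89 flat [302.3 206.2] [11.61 17.46] 90 tilt12x [302.3 206.1] [ 9.92 17.47] 103
cap start triang [ 492.9 -274.8   24. ] res [ 0.2 -0.3 -0.2  0. ]
   t meas [383.4 234.7] [21.17 21.56] 150 flat [383.6 234.4] [21.7  22.01] 137 tilt12x [383.6 234.5] [21.15 22.18] 122
   s meas [315.7 260.2] [20.65 27.35] 91 flat [315.5 260.5] [21.14 28.05] 92 tilt12x [315.4 260.4] [18.45 28.1 ] 106
cap now triang [ 566.9 -258.6   15.6] res [ 0.2 -0.3 -0.3  0. ]
   t meas [376.2 203.9] [20.48 20.68] 134 flat [376.4 203.7] [21.3  21.56] 122 tilt12x [376.4 203.7] [20.46 21.67] 109
   s meas [342.9 242.7] [18.94 25.92] 95 flat [342.6 242.9] [19.19 26.66] 96 tilt12x [342.5 242.9] [16.31 26.72] 107
```

Both top faces dropped by the full seat depth (8.1 mm for the bearing, 8.4 mm for the cap), and their outlines match flat discs. The bolt and nut have not moved, so I'm handing in.

```bash
python3 -c "
from cell import manip
print(manip.finish_job())"
```

```text
the job is handed in; nothing more can be done
None
```

I pushed the bearing into the smaller left recess and then the cap into the larger right one, using two slightly opened fingertips and lifting neither. I backed the arm well clear and handed the job in at about 12 s of the 64 s allowed.

**Seating:** Comparing both fixed cameras before and after, the bearing's top dropped 8.1 mm and the cap's 8.4 mm, against a recess depth of 8 mm. Their outlines fit flat discs, not tilted ones.

**Bystanders:** The detectors put the bolt and the nut at their starting positions within their accuracy. I did not measure the spigot, flange ring, rotor or setting block again. The tool never went near them or the green look-alikes.

**Force:** The wrist force stayed under 2 N at every reading.

**Disagreements:**
- The measured heights were all about 2 mm below the nominal values, before and after the pushes, which is within the camera calibration error.
- In the last check the top-view cap detector's best hit was a green look-alike. The side view found the real cap at its seat.

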